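# Lock the coffee bean bin: hold the spring catch down and slide the bolt home

### The job

Lock the lid of the bean bin on the coffee bar: press the red spring catch down with one fingertip and, keeping it held down the whole way, push the bolt's yellow lug with the other fingertip until the bolt is fully home in the brass keeper. Then take the hand away so that the catch springs back up and locks the bolt. Do not pick up or shift the tamper, the jug or the cup.

Things in the scene. Friction and masses are not known exactly. Their poses are not given: they have to be found in the camera images.
- bin: Low black bean bin with flat metal lid, fixed on the counter: 260 mm in its x, 320 in its y, lid surface at z = 70. Origin: centre of its underside, z up; 'bin' coordinates below are in this frame, mm. The 20 mm wide steel bolt lies along y at x = -30 (top z = 86), the red catch beside it at x = +30. A black bar handle stands at x = -100, y = -60 to 40, top z = 101.
- bolt (a joint): Bolt travel towards the bin's +y, m: 0 drawn back, 0.034 end stop, fully home. Starts at 0 to 0.0015; about 2 N of friction, no spring. With the catch up, the catch's tooth stops it within 2 mm; let up midway, the tooth rises into the next gap between the bolt's cogs (11 mm apart). From 0.032 on it rises behind the last cog; just short of that it stays stuck under the cog.
- lug (a point): Yellow lug standing on the bolt: upright plate 20 mm wide (bin x -40 to -20), 6 mm thick (bin y), 38 mm tall (z = 86 to 124). The point is mid top edge of the face to push, the one facing the bin's -y: bin (-30, -30, 124) with the bolt at 0; it moves with the bolt. Guide straps cross the bolt at y = -95 and 70, tops z = 89; between them nothing fixed is higher.
- keeper (a point): Brass keeper on the bin, the bridge that the bolt's end enters: 24 mm long in bin y, 44 mm wide. The point is the centre of its top, bin (-30, 128, 92).
- catch (a joint): How far the red catch is pressed straight down, m: 0 is up, 0.009 its bottom stop. A spring pushes it up, 4 N at 0 and 8.5 N at 0.009. The bolt is free to pass while it is pressed 0.005 or more.
- catch_top (a point): Centre of the flat top of the red catch, a bar 34 mm wide (bin x 13 to 47) and 90 mm long (bin y -65 to 25), long enough for a fingertip to glide along while pressing: bin (30, -20, 102) when up. It stays level wherever it is pressed. Its thin red tooth, below z = 85, reaches across to the bolt at y = 15.
- tamper: Coffee tamper, steel foot 58 mm across and dark wooden knob, 82 mm tall, standing loose on the bin's lid near a corner (bin x about -88, y about -119). Origin: centre of its underside. Leave alone.
- jug: Steel milk jug with a handle, 84 mm across, 95 mm tall, standing loose on the counter off one end of the bin. Origin: centre of its underside. Leave alone.
- cup: White takeaway cup with a black lid, 86 mm across at the top, 106 mm tall, standing loose on the counter off the other end of the bin. Origin: centre of its underside. Leave alone.

How it is judged:
By the outcome, as a careful person would: the job done as asked, in the order asked, and still so for the second after the job is handed in, with the robot touching nothing.
It also fails if it takes over 38 s, if anything falls off the work surface, if the arm or the gripper's body presses on something with over 40 N, if the wrist force passes 120 N, or if a joint passes its speed limit or range.

### The arm

A 6-joint arm with a two-finger parallel gripper is mounted at the origin on the work surface. World frame = base frame: x ahead of the robot, y to its left, z up, the work surface at z = 0. Lengths are in m, angles in degrees, forces in N, time in s.
With the tool pointing down it reaches from about 0.325 to 0.85 m from the base axis. Payload 15.5 kg.
Tool frame: the origin (TCP) lies at the very end of the fingers, on their centre line; the grasp point (between the pads) lies arm.grip_depth behind it (arm.grip_depth is the distance from the TCP to the grasp point, in m); z points along the fingers, y is the direction in which the jaws open and shut (so a half turn about z gives the same grasp; the last joint's range is limited). The gripper opens to 91 mm and grips with 3 to 60 N. Pads are 32 mm wide; open, the fingers measure 118 mm over their backs; the gripper's body (76 mm by 178 mm) begins 60 mm behind the grasp point.
Start: joints at [-81.675, 28.281, 77.091, -0, 74.628, -5.472], TCP at [0.149, -0.607, 0.175] pointing down, gripper open.
Joint ranges: [-166.48, 166.48], [-47.26, 123.95], [12.59, 153.08], [-70.14, 250.14], [6.76, 159.57], [-176.63, 176.63]. Speed limits (degrees/s): [108.29, 108.29, 147.25, 172.46, 172.46, 172.46].

### API

Orientations are given as a 3x3 rotation matrix whose columns are the frame's x, y, z axes.
In Python, from rig import arm gives the robot as it stands. Calls block until the motion is done:
- arm.move_to(position, orientation): joint-space move of the TCP to a pose.
- arm.move_l(position, orientation=None, feed=0.15): straight line of the TCP; orientation=None keeps the orientation; feed is the mean speed in m/s.
- arm.move_joints(angles): joint-space move.
- arm.grip(opening): finger opening in m; the grip force is fixed at half the most; returns when the fingers have stopped.
- arm.sleep(seconds).
- arm.solve_ik(position, orientation): joint angles nearest the present ones, or None.
- arm.snapshot(name): name is "scene" or "top"; returns the picture (400x640x3 uint8, red, green, blue); there is no depth.
- arm.get_calibration(name): a dict with "intrinsics" (3x3 intrinsics, pixels), "cam_to_world" (4x4, takes a point from camera to world coordinates). Camera axes: x right, y down, z forward; pixel columns grow to the right and rows downward; lengths in m; the calibration is good to about 2 mm. A picture is of the moment at which its call begins. get_calibration takes no time and is no camera call.
A pose or a line that the arm cannot do raises arm.Unreachable and nothing moves.
- arm.sign_off(): hands the job in, once; it reports no verdict.
Readings, each from a call of its own:
- arm.current_t(): time.
- arm.current_joint_positions(): joint angles.
- arm.current_dq(): joint speeds.
- arm.current_tau(): joint torques, N m.
- arm.current_ee_pos(): TCP position.
- arm.current_tool_rot(): TCP orientation.
- arm.current_force(): force on the tool from outside, world axes, zero at the start.
- arm.current_torque(): the same for the moment, N m.
- arm.current_width(): finger opening in m.
Only numpy, scipy, OpenCV 4.12 (cv2) and the standard library are available. Lean on these libraries where they do the work, as an engineer would, in place of code of your own. Each camera call takes 0.05 s, during which the arm holds its last target. There are 200 camera calls.

## Working session

There is one attempt and no reset: what is moved stays moved. The work goes in short steps, each a Python script; the robot and the scene stay as the last script left them, time stands still between calls to the robot, and variables do not carry over. Pictures are saved under pics/ and viewed, about 8 in all and at most 12, crops included, and the job is handed in when it is done.

```bash
ls; mkdir -p pics
python3 - <<'E'
from rig import arm
import cv2,numpy as np
for n in("scene","top"):
    im=arm.snapshot(n); cv2.imwrite(f"pics/{n}0.png",im[:,:,::-1])
    c=arm.get_calibration(n); print(n,np.round(c["intrinsics"],1).tolist(),np.round(c["cam_to_world"],3).tolist())
print(arm.grip_depth,arm.current_t(),arm.current_tool_rot().round(3).tolist())
E
```

```text
pics
scene [[444.4, 0.0, 323.4], [0.0, 444.4, 189.4], [0.0, 0.0, 1.0]] [[0.577, 0.614, -0.539, 1.106], [0.816, -0.434, 0.38, -0.315], [-0.001, -0.659, -0.752, 0.874], [0.0, 0.0, 0.0, 1.0]]
top [[456.2, 0.0, 316.6], [0.0, 456.2, 200.9], [0.0, 0.0, 1.0]] [[0.025, -0.992, 0.125, 0.471], [-1.0, -0.024, 0.004, 0.044], [-0.001, -0.125, -0.992, 1.129], [0.0, 0.0, 0.0, 1.0]]
0.0188 0.1 [[0.971, 0.238, -0.0], [0.238, -0.971, 0.001], [0.0, -0.001, -1.0]]
```

View pics/scene0.png

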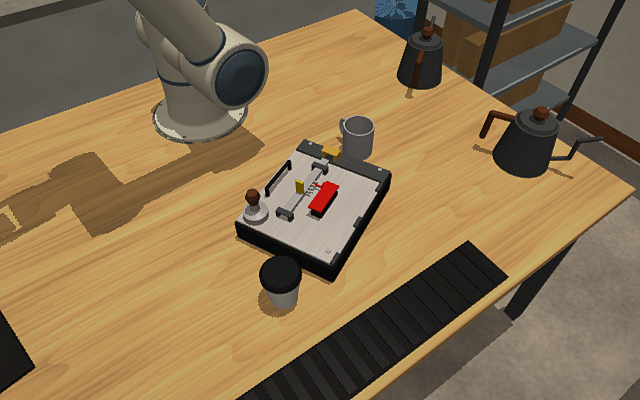

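View pics/top0.png

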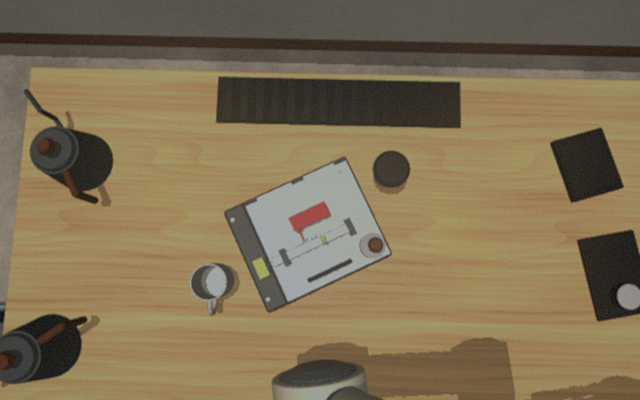

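The scene view shows the red catch near (323,198), the lug at (299,187) and the keeper at (330,152). In the top view the catch is near (310,215), the lug at (323,240), the keeper at (262,268) and the tamper at (373,245). Next I'll locate the bin from colour masks in both views.

```bash
cat > h.py <<'E'
import numpy as np,cv2
def ray(c,uv,z):
    K,T=c["intrinsics"],c["cam_to_world"]
    d=T[:3,:3]@np.linalg.inv(K)@np.array([*uv,1.]); o=T[:3,3]
    return (o+d*(z-o[2])/d[2])
def proj(c,P):
    T=np.linalg.inv(c["cam_to_world"]); q=c["intrinsics"]@(T[:3,:3]@P+T[:3,3]); return q[:2]/q[2]
def blobs(im,col,box):
    h=cv2.cvtColor(im,cv2.COLOR_RGB2HSV)
    m=cv2.inRange(h,(0,170,90),(6,255,255))|cv2.inRange(h,(174,170,90),(180,255,255)) if col=="r" else cv2.inRange(h,(20,130,90),(34,255,255))
    k=np.zeros_like(m);x0,y0,x1,y1=box;k[y0:y1,x0:x1]=1;m*=k
    n,l,s,ce=cv2.connectedComponentsWithStats(m)
    return [(s[i],ce[i],(l==i).astype('u1')) for i in range(1,n) if s[i][4]>5]
def fit(B,W):  # 2D rigid fit, bin->world
    B,W=np.array(B),np.array(W);b,w=B.mean(0),W.mean(0);b0,w0=B-b,W-w
    a=np.arctan2((b0[:,0]*w0[:,1]-b0[:,1]*w0[:,0]).sum(),(b0*w0).sum());R=np.array([[np.cos(a),-np.sin(a)],[np.sin(a),np.cos(a)]])
    return np.degrees(a),R,w-R@b
E
python3 - <<'E'
from rig import arm
from h import *
S={}
for n,box in(("scene",(230,130,400,270)),("top",(220,150,400,320))):
    im=cv2.imread(f"pics/{n}0.png")[:,:,::-1].copy();c=arm.get_calibration(n)
    for col in "ry":
        for s,ce,m in blobs(im,col,box):
            print(n,col,s.tolist(),ce.round(1).tolist(),ray(c,ce,.102 if col=="r" else .092).round(4).tolist())
            if col=="r" and s[4]>100:
                m=cv2.morphologyEx(m,cv2.MORPH_OPEN,np.ones((5,5),'u1'))
                k=max(cv2.findContours(m,0,2)[0],key=cv2.contourArea)
                P=np.array([ray(c,p[0],.102)[:2]*1000 for p in k],np.float32);print(' rect',cv2.minAreaRect(P))
    cr=im[box[1]:box[3],box[0]:box[2],::-1];S[n]=cv2.resize(cr,(400,400*cr.shape[0]//cr.shape[1]),interpolation=2)
h=min(v.shape[0] for v in S.values())
cv2.imwrite("pics/crop.png",np.hstack([v[:h] for v in S.values()]))
E
```

```text
scene r [308, 181, 31, 32, 467] [323.0, 195.7] [0.5688, 0.0635, 0.102]
 rect ((569.425048828125, 63.705482482910156), (36.331565856933594, 90.76350402832031), 29.66297149658203)
scene y [321, 145, 20, 11, 115] [330.6, 150.2] [0.4489, 0.1714, 0.092]
scene y [286, 155, 4, 3, 6] [287.3, 155.7] [0.4024, 0.0714, 0.092]
scene y [296, 180, 8, 14, 83] [299.3, 186.6] [0.5066, 0.0391, 0.092]
top y [322, 236, 3, 6, 6] [323.0, 238.5] [0.5156, 0.0317, 0.092]
```

View pics/crop.png

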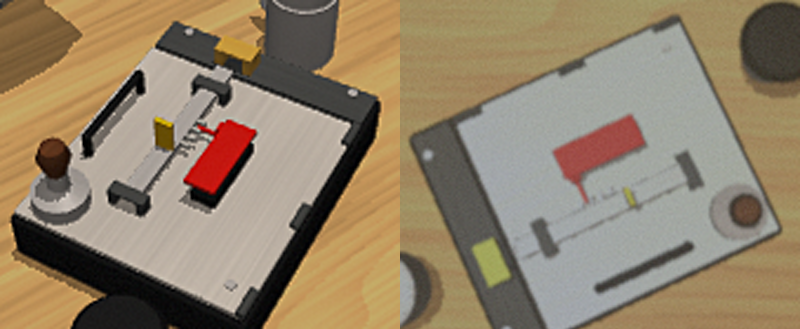

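The crop shows the catch, lug, keeper and straps clearly, with nothing around the bolt. The top view is duller, so I'll relax its thresholds and fit.

Run:
```python
from rig import arm
from h import *
c=arm.get_calibration("top");im=cv2.imread("pics/top0.png");b=im.astype(int)
def big(m,lo):
    n,l,s,ce=cv2.connectedComponentsWithStats(m.astype('u1'));
    return [(l==i).astype('u1') for i in range(1,n) if s[i][4]>lo]
box=np.zeros(im.shape[:2],bool);box[150:315,222:395]=1
h=cv2.cvtColor(im,cv2.COLOR_BGR2HSV).astype(int)
red=max(big(box&(b[:,:,2]>1.7*b[:,:,1])&(b[:,:,2]>90),100),key=np.sum)
red=cv2.morphologyEx(red,cv2.MORPH_OPEN,np.ones((7,7),'u1'))
def rect(m,z):
    k=max(cv2.findContours(m,0,2)[0],key=cv2.contourArea)
    return cv2.minAreaRect(np.array([ray(c,p[0],z)[:2]*1000 for p in k],np.float32))
print('red',rect(red,.102))
yb=box.copy();yb[:,:250]=0;yb[:,275:]=0;yb[:250]=0
y=max(big(yb&(h[:,:,0]>22)&(h[:,:,0]<36)&(h[:,:,1]>85),20),key=np.sum);ry=rect(y,.092);print('keeper',ry,h[268,262])
# fit using red centre(s)+ keeper
W=[rect(red,.102)[0],ry[0]]
cs=arm.get_calibration("scene")
for name,Wr in(("top",W),("scene",[(569.4,63.7),(448.9,171.4)])):
    a,R,t=fit([(30,-20),(-30,128)],Wr);print(name,a,t, 'lug',R@[-30,-30]+t,'len',np.hypot(*np.subtract(*Wr)),'true',np.hypot(60,148))
    im2={n:cv2.imread(f"pics/{n}0.png") for n in("scene","top")}
a,R,t=fit([(30,-20),(-30,128)],W)
S=[]
for n,cc,(x0,y0,x1,y1) in(("scene",cs,(230,130,400,270)),("top",c,(220,150,400,290))):
    z=4;v=cv2.resize(cv2.imread(f"pics/{n}0.png")[y0:y1,x0:x1],None,fx=z,fy=z,interpolation=2)
    for p in [(13,-65,102),(47,-65,102),(47,25,102),(13,25,102),(-40,-30,124),(-20,-30,124),(-52,116,92),(-8,116,92),(-8,140,92),(-52,140,92),(-130,-160,70),(130,-160,70),(130,160,70),(-130,160,70)]:
        P=np.array([*(R@p[:2]+t),p[2]])/1000;q=(proj(cc,P)+.5-[x0,y0])*z;cv2.circle(v,tuple(q.astype(int)),3,(0,255,0),1)
    S.append(cv2.resize(v,(400,int(400*v.shape[0]/v.shape[1]))) if 0 else v[:560])
H=min(s.shape[0] for s in S);cv2.imwrite("pics/ov.png",cv2.resize(np.hstack([s[:H] for s in S]),(800,int(800*H/sum(s.shape[1] for s in S)))))
```

```text
red ((565.3485107421875, 64.0103759765625), (31.577611923217773, 85.96387481689453), 26.802993774414062)
keeper ((446.6982421875, 169.98085021972656), (44.175086975097656, 25.768449783325195), 25.63518714904785) [ 32 110 167]
top 26.16300636515771 [529.83340403  68.52827783] lug [516.13489975  28.37418738] len 159.08371267801292 true 159.69971822141704
scene 26.14252241818371 [532.94269837  69.07415546] lug [519.22983938  28.92496495] len 161.61540768132227 true 159.69971822141704
```

View pics/ov.png

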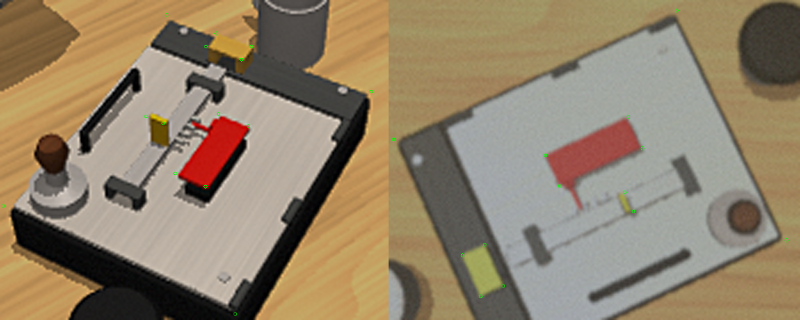

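The overlay agrees to about 3 mm: bin yaw is 26.15° and its centre is at about (531, 69) mm. I'll set the finger gap to 46.5 mm, which puts the tip centres 60 mm apart, then go above the start pose.

```bash
cat >> h.py <<'E'
A=np.radians(26.15);RB=np.array([[np.cos(A),-np.sin(A)],[np.sin(A),np.cos(A)]]);T0=np.array([531.2,68.8])
def bw(x,y,z): return np.array([*(RB@[x,y]+T0),z])/1000
def wb(p): return np.array([*(RB.T@(np.array(p[:2])*1000-T0)),p[2]*1000])
def rot(s):
    y=s*np.array([*RB[:,0],0]);z=np.array([0,0,-1.]);return np.column_stack([np.cross(y,z),y,z])
E
python3 - <<'E'
from rig import arm
from h import *
q=[(s,arm.solve_ik(bw(0,-56,150),rot(s))) for s in(1,-1)]
for s,j in q: print(s,None if j is None else np.round(j,1))
s=min((a for a in q if a[1] is not None),key=lambda a:abs(np.array(a[1])-arm.current_joint_positions()).max())[0]
R=rot(s)
arm.move_l(np.array(arm.current_ee_pos())+[0,0,.06],feed=.2)
arm.move_to(bw(0,-56,200),R);arm.grip(.0465);arm.move_l(bw(0,-56,135),R,feed=.1)
print(s,arm.current_t(),arm.current_width(),wb(arm.current_ee_pos()),arm.current_force())
S=[]
for n,(x0,y0,x1,y1) in(("scene",(230,100,400,250)),("top",(240,150,410,300))):
    im=arm.snapshot(n)[:,:,::-1];S.append(cv2.resize(im[y0:y1,x0:x1],(400,353),interpolation=2))
cv2.imwrite("pics/a.png",np.hstack(S))
E
```

```text
1 [ -4.2  24.3  88.7  -0.   67.  -30.4]
-1 [ -4.2  24.3  88.7  -0.   67.  149.6]
1 4.8083 0.046684202832289245 [  0.3356446  -56.17924891 135.47569731] [ 1.12133894 -0.49966002  1.41880512]
```

View pics/a.png

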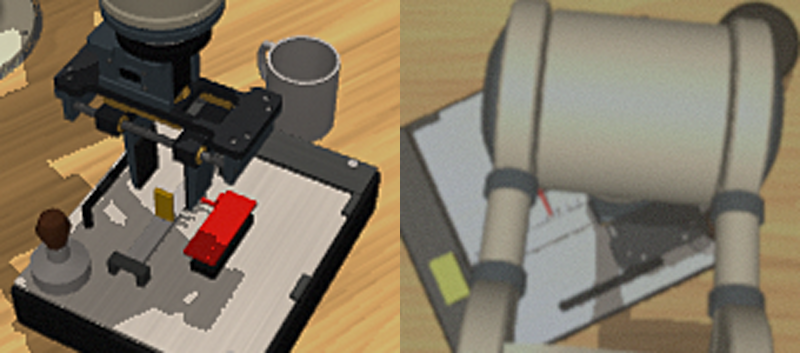

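Fingers are over the bolt and catch: the tips are at about (140,187) and (193,208) in the left crop, and the lug top at (165,190). I'll check these against projections, then descend with force feedback.

Run:
```python
from rig import arm
from h import *
c=arm.get_calibration("scene")
for p in [(-30,-72,135),(-30,-40,135),(30,-72,135),(30,-40,135),(-30,-30,124),(30,-65,102),(30,25,102)]:
    print(p,((proj(c,bw(*p))+.5-[230,100])*400/170).round(0))
```

```text
(-30, -72, 135) [137. 216.]
(-30, -40, 135) [154. 194.]
(30, -72, 135) [192. 239.]
(30, -40, 135) [209. 216.]
(-30, -30, 124) [160. 195.]
(30, -65, 102) [197. 257.]
(30, 25, 102) [241. 195.]
```

The observed tips look about 25 crop px higher than predicted, so I'll zoom in before descending.

Run:
```python
from rig import arm
from h import *
print(wb(arm.current_ee_pos()),arm.current_tool_rot().round(3).tolist())
im=arm.snapshot("scene")[:,:,::-1];c=arm.get_calibration("scene");x0,y0=260,130;z=8
v=cv2.resize(im[y0:y0+75,x0:x0+90],None,fx=z,fy=z,interpolation=cv2.INTER_CUBIC)
for x in(-30,30):
  for y in(-72,-40):
    for xx in(-6.75,6.75): cv2.circle(v,tuple(((proj(c,bw(x+xx,y,135))+.5-[x0,y0])*z).astype(int)),4,(0,255,0),1)
cv2.circle(v,tuple(((proj(c,bw(-30,-30,124))+.5-[x0,y0])*z).astype(int)),4,(255,0,255),1)
cv2.imwrite("pics/b.png",v)
```

```text
[  0.42844593 -56.22835604 135.702366  ] [[-0.441, 0.898, 0.001], [0.898, 0.441, -0.0], [-0.001, 0.001, -1.0]]
```

View pics/b.png

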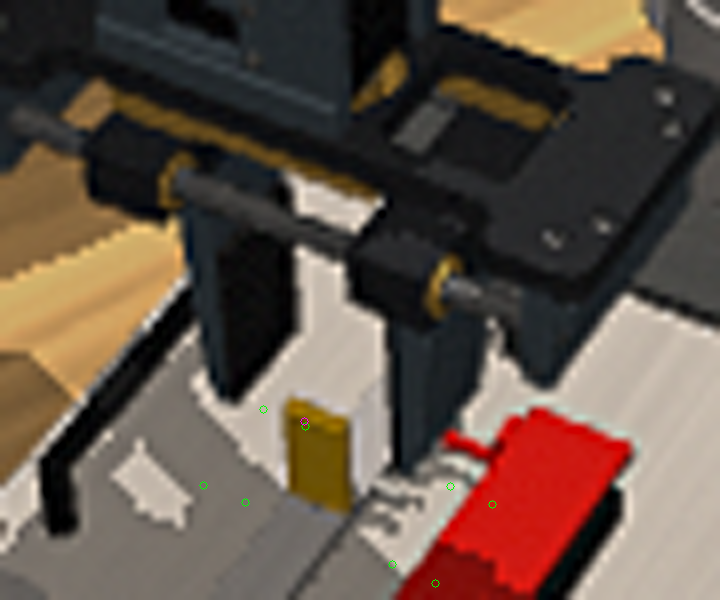

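The tips in the image sit about 11 px above where the calibration puts the reported TCP. That matches either about 37 mm more height or about 30 mm of shift away from the camera. I'll resolve this before touching anything, by moving the hand to open space where both cameras see the tips and triangulating.

Run:
```python
from rig import arm
from h import *
R=rot(1)
for P in([.55,-.27,.2],[.45,.42,.2]):
    print(P,[proj(arm.get_calibration(n),np.array(P)).round() for n in("scene","top")],proj(arm.get_calibration("scene"),np.zeros(3)))
P=np.array([.55,-.27,.2])
arm.move_l(np.array(arm.current_ee_pos())+[0,0,.065],feed=.2)
arm.move_l(P,R,feed=.3);print(arm.current_t(),arm.current_ee_pos())
E=arm.current_ee_pos();S=[]
for n in("scene","top"):
    c=arm.get_calibration(n);im=arm.snapshot(n)[:,:,::-1];cv2.imwrite(f"pics/c_{n}.png",im)
    u=proj(c,E).astype(int);x0,y0=np.clip(u-50,0,[540,300]);z=4
    v=cv2.resize(im[y0:y0+100,x0:x0+100],None,fx=z,fy=z,interpolation=cv2.INTER_CUBIC)
    for sx in(-16,16):
      for sy in(-30,-36.75,-23.25,30,36.75,23.25):
        cv2.circle(v,tuple(((proj(c,E+R@[sx/1000,sy/1000,0])+.5-[x0,y0])*z).astype(int)),2,(0,255,0),1)
    S.append(v);print(n,x0,y0)
cv2.imwrite("pics/c.png",np.hstack(S))
```

```text
[0.55, -0.27, 0.2] [array([170., 234.]), array([472., 223.])] [200.04448757 111.75333341]
[0.45, 0.42, 0.2] [array([410.,  81.]), array([131., 264.])] [200.04448757 111.75333341]
6.5417 [ 0.54988195 -0.26852272  0.19972559]
scene 120 183
top 421 173
```

View pics/c.png

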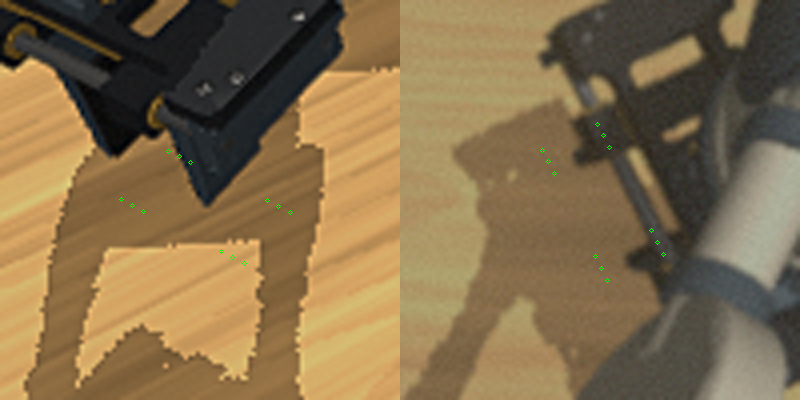

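Tips again sit back along the finger direction in the scene view, at about (112,155) and (208,203) in the left crop. In the top view they're hidden behind the body. That points to a height offset, so I'll quantify it.

Run:
```python
from rig import arm
from h import *
from scipy.optimize import least_squares
c=arm.get_calibration("scene");R=rot(1)
E1=bw(.43,-56.2,135.7);E2=np.array([.5499,-.2685,.1997])
px=lambda u,x0,y0,z:np.array(u)/z+[x0,y0]-.5
# (E, tool offset (x along +bin y, y along +bin x), pixel)
obs=[(E1,(-16,-23.3),px((230,402),260,130,8)),(E1,(16,-23.3),px((297,325),260,130,8)),(E2,(-16,-23.3),px((112,155),120,183,4))]
for ro in(23.3,36.8):
    o=obs+[(E1,(-16,ro),px((400,470),260,130,8)),(E2,(-16,ro),px((208,203),120,183,4))]
    f=lambda d,dz=False:np.concatenate([proj(c,E+R@(np.array([*t,0])/1000)+np.array(d if len(d)==3 else [0,0,d[0]])/1000)-u for E,t,u in o])
    for d0 in([0.],[0.,0,0]):
        r=least_squares(f,d0,x_scale=10);print(ro,r.x.round(1),'rms',np.sqrt((r.fun**2).mean()).round(2),r.fun.round(1))
for h in(79,60,100,115):print(h,[((proj(c,E1+R@np.array([x,y,-h])/1000)+.5-[260,130])*8).round() if 1 else 0 for x,y in((-.0,0),)], [((proj(c,E1+R@(np.array([x,y,-h])/1000))+.5-[260,130])*8).round() for x,y in((-38,89),(38,89),(-38,-23))])
```

```text
23.3 [39.9] rms 1.13 [ 0.9  0.2  0.3  0.3  1.5  1.  -1.3 -0.4 -2.4 -0.8]
23.3 [ 0.3  0.4 40.1] rms 1.12 [ 1.2  0.2  0.5  0.3  1.7  0.9 -1.1 -0.5 -2.2 -0.9]
36.8 [44.5] rms 1.77 [ 0.8 -1.2  0.2 -1.2  0.7 -0.6  4.3  0.5  2.8  0.7]
36.8 [-5.7 -1.9 39.2] rms 1.16 [-1.2 -0.8 -1.8 -0.6 -0.6 -0.4  2.   0.9  1.3  0.8]
79 [array([338., 293.])] [array([574., 516.]), array([712., 319.]), array([184., 357.])]
60 [array([341., 344.])] [array([573., 566.]), array([709., 370.]), array([189., 407.])]
100 [array([335., 236.])] [array([575., 459.]), array([716., 261.]), array([179., 299.])]
115 [array([333., 193.])] [array([576., 417.]), array([718., 219.]), array([174., 257.])]
```

The offset is vertical only: the true tips are about 40 mm above the reported TCP, with xy right and the body shifted equally, so clearances hold. I'll feel for the catch with force and press it by spring force, not by absolute z.

Run:
```python
from rig import arm
from h import *
R=rot(1)
F=lambda:np.median([arm.current_force() for _ in range(5)],axis=0)
arm.move_l(bw(0,-56,200),R,feed=.3);arm.move_l(bw(0,-56,76),R,feed=.15);arm.sleep(.3)
f0=F();print('t',arm.current_t(),wb(arm.current_ee_pos()).round(2),f0.round(2))
np.save("f0.npy",f0)
z=76
while z>50:
    z-=1;arm.move_l(bw(0,-56,z),R,feed=.03);arm.sleep(.05);f=F()-f0
    print(z,wb(arm.current_ee_pos()).round(2)[2],f.round(2),round(arm.current_t(),2))
    if f[2]>3 or np.hypot(*f[:2])>4: break
```

```text
t 9.025 [  0.23 -56.12  76.47] [-0.76  0.06  0.34]
75 74.98 [ 1.73  0.12 -0.87] 9.32
74 73.95 [0.48 0.94 0.05] 9.62
73 72.97 [ 1.22 -0.62 -0.23] 9.93
72 71.99 [ 0.33 -0.09 -0.49] 10.22
71 70.98 [ 0.61 -0.37 -0.18] 10.53
70 69.98 [0.24 0.56 0.22] 10.82
69 68.96 [ 1.01 -0.11 -0.22] 11.12
68 67.95 [0.47 0.25 0.36] 11.43
67 66.97 [ 1.54 -0.7   0.12] 11.72
66 65.98 [ 1.47 -0.76 -1.34] 12.03
65 64.98 [0.41 0.13 0.05] 12.32
64 63.96 [ 1.01 -0.09  0.12] 12.62
63 63.01 [1.   0.95 0.9 ] 12.93
62 62.11 [ 0.48 -1.01  4.59] 13.22
```

Contact at reported z ≈ 62.7 with about 4 N, matching the 40 mm offset. Now I'll press to about 7 mm and look.

```bash
cat >> h.py <<'E'
def force(arm,n=8):
    a=[]
    for _ in range(n): arm.sleep(.02);a.append(arm.current_force())
    return np.mean(a,axis=0)-np.load("f0.npy")
E
python3 - <<'E'
from rig import arm
from h import *
R=rot(1)
for z in(60,58,56):
    arm.move_l(bw(0,-56,z),R,feed=.03);f=force(arm)
    print(z,wb(arm.current_ee_pos()).round(2),f.round(2),round(arm.current_t(),2))
    if f[2]>10:break
im=arm.snapshot("scene")[:,:,::-1];x0,y0=265,140
cv2.imwrite("pics/d.png",cv2.resize(im[y0:y0+75,x0:x0+90],None,fx=8,fy=8,interpolation=cv2.INTER_CUBIC))
E
```

```text
60 [ 2.000e-02 -5.606e+01  6.012e+01] [-0.04 -0.39  5.1 ] 13.61
58 [  0.07 -56.06  58.17] [-0.69 -0.54  6.06] 13.99
56 [  0.07 -56.07  56.25] [-0.92 -0.54  7.24] 14.38
```

View pics/d.png

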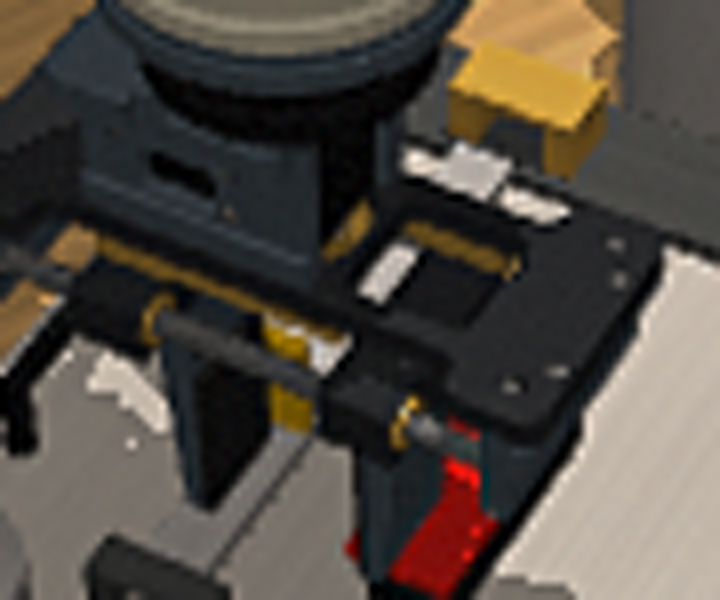

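Pressed about 6.5 mm (7.2 N on the known spring), with the left finger just behind the lug. Now I'll push along +y, watching depth and force.

Run:
```python
from rig import arm
from h import *
R=rot(1);y=-56;zc=55.4
arm.move_l(bw(0,y,zc),R,feed=.03)
while y<-2:
    y+=2 if y<-18 else .6
    arm.move_l(bw(0,y,zc),R,feed=.04);f=force(arm,4);g=RB.T@f[:2]
    p=wb(arm.current_ee_pos());print(round(y,1),p.round(2),'fx %.1f fy %.1f fz %.1f'%(*g,f[2]),round(arm.current_t(),2))
    if -g[1]>16: print('STOP');break
    if not 5.9<f[2]<11.5: print('Z');break
```

```text
-54 [  0.48 -54.55  55.83] fx -0.1 fy -2.7 fz 6.8 14.99
-52 [  0.73 -52.7   55.91] fx 0.5 fy -3.0 fz 6.9 15.31
-50 [  0.86 -50.78  55.96] fx 1.3 fy -3.6 fz 7.3 15.62
-48 [  0.92 -48.78  55.97] fx 1.1 fy -3.6 fz 7.2 15.94
-46 [  0.99 -46.81  55.98] fx 1.6 fy -3.8 fz 7.4 16.26
-44 [  1.03 -44.97  56.  ] fx 1.6 fy -4.6 fz 6.9 16.57
-42 [  1.02 -43.02  56.02] fx 1.5 fy -5.4 fz 7.5 16.89
-40 [  1.   -41.02  56.01] fx 0.9 fy -5.5 fz 7.0 17.21
-38 [  1.02 -39.02  55.99] fx 0.9 fy -5.5 fz 7.4 17.52
-36 [  1.01 -37.02  55.99] fx 1.4 fy -5.6 fz 7.3 17.84
-34 [  1.02 -34.98  56.  ] fx 1.1 fy -5.5 fz 6.9 18.16
-32 [  0.99 -33.02  55.99] fx 1.1 fy -5.2 fz 6.7 18.48
-30 [  1.02 -31.02  56.  ] fx 1.0 fy -5.7 fz 7.2 18.79
-28 [  1.04 -29.01  56.01] fx 1.2 fy -5.0 fz 7.7 19.11
-26 [  1.04 -27.    56.01] fx 0.9 fy -5.7 fz 7.2 19.43
-24 [  1.01 -24.99  55.99] fx 1.2 fy -5.6 fz 7.4 19.74
-22 [  1.01 -23.01  56.  ] fx 1.6 fy -4.9 fz 7.5 20.06
-20 [  1.05 -21.01  56.02] fx 1.0 fy -5.1 fz 7.5 20.38
-18 [  1.02 -18.97  56.  ] fx 1.2 fy -5.3 fz 7.5 20.69
-17.4 [  1.04 -18.53  56.01] fx 0.7 fy -6.1 fz 7.3 21.01
-16.8 [  1.01 -17.97  56.01] fx 1.3 fy -6.8 fz 7.2 21.32
-16.2 [  1.05 -17.39  56.02] fx 0.7 fy -7.4 fz 6.9 21.64
-15.6 [  1.04 -16.79  56.01] fx 0.3 fy -6.8 fz 7.1 21.96
-15.0 [  1.03 -16.19  56.  ] fx 0.6 fy -7.1 fz 7.0 22.27
-14.4 [  1.02 -15.55  56.  ] fx 0.7 fy -7.0 fz 7.2 22.59
-13.8 [  1.01 -14.95  56.  ] fx 0.3 fy -7.0 fz 7.0 22.91
-13.2 [  1.03 -14.37  56.  ] fx 0.6 fy -7.2 fz 7.3 23.23
-12.6 [  1.05 -13.79  56.03] fx 0.9 fy -7.0 fz 7.3 23.54
-12.0 [  1.01 -13.2   56.01] fx 0.6 fy -7.2 fz 7.4 23.86
-11.4 [  1.06 -13.16  56.06] fx -0.3 fy -11.7 fz 6.9 24.18
-10.8 [  1.11 -13.11  56.11] fx -2.2 fy -16.7 fz 6.0 24.49
STOP
```

Hard stop at reported y = −13.2: no motion while fy rose to 16.7 N, about 32.5 mm after lug contact, with catch depth held. I'll ease off, lift, retreat and check.

Run:
```python
from rig import arm
from h import *
R=rot(1)
arm.move_l(bw(0,-15.5,55.4),R,feed=.04)
arm.move_l(bw(0,-15.5,120),R,feed=.15)
arm.move_l(bw(0,-15.5,200),R,feed=.25)
arm.move_l([.50,-.28,.25],R,feed=.3)
print(arm.current_t(),force(arm).round(2))
S=[]
for n,(x0,y0,x1,y1) in(("scene",(230,130,400,270)),("top",(220,150,390,290))):
    im=arm.snapshot(n)[:,:,::-1];cv2.imwrite(f"pics/e_{n}.png",im)
    b=cv2.imread(f"pics/{n}0.png");c=arm.get_calibration(n)
    S.append(np.vstack([cv2.resize(v[y0:y1,x0:x1],(360,296),interpolation=cv2.INTER_CUBIC) for v in(b,im)]))
    for nm,v in(("before",b),("after",im)):
        for col in "ry":
            for s,ce,m in blobs(v[:,:,::-1].copy(),col,(x0,y0,x1,y1)): 
                if n=="scene":print(nm,col,s.tolist(),ce.round(2))
c=arm.get_calibration("scene")
for tr in(0,30,32,34):print(tr,proj(c,bw(-30,-30+tr,105)).round(2))
print('catch 9mm',proj(c,bw(30,-20,102))-proj(c,bw(30,-20,93)))
cv2.imwrite("pics/e.png",np.hstack(S))
```

```text
27.0917 [ 1.15  0.22 -0.35]
before r [308, 181, 31, 32, 467] [323.05 195.73]
before y [321, 145, 20, 11, 115] [330.56 150.17]
before y [286, 155, 4, 3, 6] [287.33 155.67]
before y [296, 180, 8, 14, 83] [299.35 186.63]
after r [308, 181, 31, 32, 473] [322.99 195.83]
after y [321, 145, 20, 11, 116] [330.73 150.16]
after y [303, 171, 8, 14, 91] [306.36 177.37]
0 [297.91 187.72]
30 [304.45 179.3 ]
32 [304.88 178.75]
34 [305.3 178.2]
catch 9mm [-0.00596763 -2.54354012]
```

View pics/e.png

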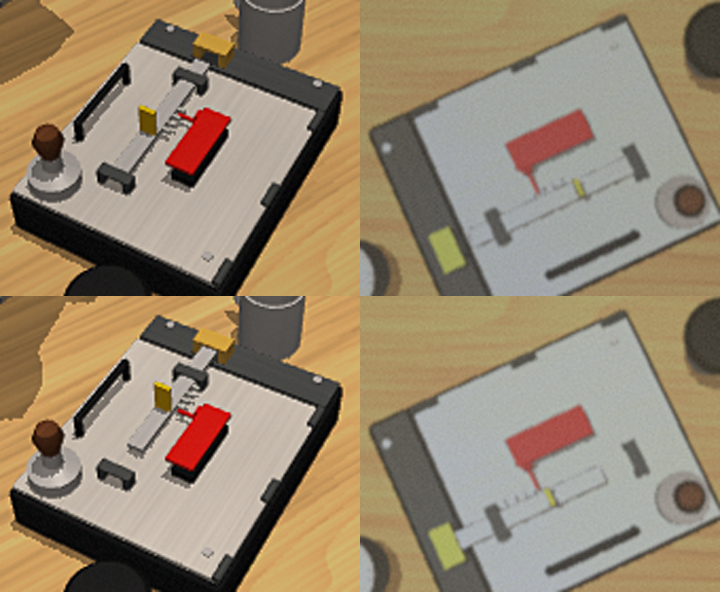

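Bolt is in the keeper: the lug moved (7.0, −9.3) px against (7.4, −9.5) px predicted for 34 mm. The catch is back at its original height (centroid within 0.1 px, where 9 mm would be 2.5 px), and the loose items haven't moved. Handing in.

```bash
python3 -c "
from rig import arm
arm.sign_off();print(arm.current_t())"
```

```text
the job is handed in; nothing more can be done
the job is handed in; nothing more can be done
```

The bean bin lid is locked. I pressed the catch with one fingertip and held it about 6.5–7 mm down (roughly 7 N) while the other fingertip pushed the lug to a hard end stop. Then I lifted the hand clear and handed the job in at about 27 s.

**Last checks:**
- **Bolt:** The lug moved about 33 mm in the image, plus up to 1.5 mm it may have started with. The stop held firm at 16.7 N with no further motion, and the pictures show the bolt's end in the keeper.
- **Catch:** It sprang back to its original height, with the centroid within 0.1 px.
- **Loose items:** By eye, the tamper, the jug and the cup are where they were. The hand ended clear, with no contact force.

**What disagreed:**
- **Reported tip height:** The reported tool tip was about 40 mm lower than the real fingertips. Pictures from two poses showed it, and contact with the catch confirmed it, so I pressed by force instead of by reported height.
- **Bin position:** The two cameras disagreed by about 3 mm, so I used the average.
- **Travel by touch:** Counting from contact with the lug gave about 32.5 mm. I could not pin down the start of contact to better than about 1 mm, so I relied on the hard stop and the pictures for "fully home".

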